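# Find the stamped parts crate and push it to the dispatch line

## Task

Tip both closed crates over towards the robot, so that each lies on its side with its underside facing away from the robot, and see which one is stamped underneath. Then push the stamped crate, still lying on its side, away from the robot until the yellow dispatch line runs beneath its middle, and leave the other crate lying short of the line. Only push with the fingers: do not grip or lift the crates, and leave the bottle and the screwdriver alone.

Things in the scene. Friction and masses are not known exactly. Their poses are not given: they have to be found in the camera images.
- stamped_crate: black closed parts crate with a grey lid band, 90 mm deep (own x) x 130 mm wide (own y) x 120 mm tall, 0.35 to 0.7 kg, rigid and evenly filled. Stamped underneath; otherwise both crates look alike. Origin: centre of the underside; z: underside to lid; x: at the start points away from the robot, up to 0.3 rad off. Upright at the start.
- stamped_crate_center (a point): middle of the stamped crate (60 mm from underside and lid). Pushed towards the robot 80 mm up or higher, either crate grips the bench with its rubber foot rim, tips about its near lower edge, passes its balance at about 37 degrees and falls onto its near side
- stamped_crate_lid (a point): centre of the stamped crate's lid (outer face); when tipped it faces the robot, the crate then 90 mm tall and 120 mm long; pushed low on the lid it slides
- stamp (a point): centre of the stamp (white ring 68 mm across with a cross in it) on the underside, recessed 2 mm within the 3 mm foot rim; seen only when the crate is tipped
- plain_crate: black closed parts crate with a grey lid band, 90 mm deep (own x) x 130 mm wide (own y) x 120 mm tall, 0.35 to 0.7 kg, rigid and evenly filled. The same crate in every other way, also upright at the start, but bare underneath. Origin and axes as for the stamped crate.
- plain_crate_center (a point): middle of the plain crate
- plain_crate_lid (a point): centre of the plain crate's lid (outer face)
- line: the dispatch line: yellow tape, 25 mm wide and 860 mm long, flat on the bench on the far side of the crates (one may stand partly on it), up to 0.18 rad askew. Origin on its centre line; y runs along it, x across it, away from the robot
- cleaner: white bottle with a black cap, 52 mm across, 130 mm tall, standing to the left of the crates; origin: centre of its underside; leave it alone
- screwdriver: screwdriver with a black handle lying to the right of the crates, about 200 mm long; leave it alone
Mind the look-alikes: they are no part of the job. Leave any orange look-alike of the plain_crate alone.

How it is judged:
By the outcome, as a careful person would: the job done as asked, in the order asked, and still so for the second after the job is handed in, with the robot touching nothing.
It also fails if it takes over 59 s, if anything falls off the work surface, if the arm or the gripper's body presses on something with over 40 N, if the wrist force passes 120 N, or if a joint passes its speed limit or range.

## Robot

A 6-joint arm with a two-finger parallel gripper is mounted at the origin on the work surface. World frame = base frame: x ahead of the robot, y to its left, z up, the work surface at z = 0. Lengths are in m, angles in rad, forces in N, time in s.
With the tool pointing down it reaches from about 0.3 to 0.85 m from the base axis. Payload 5.4 kg.
Tool frame: the origin (TCP) lies midway between the tips of the shut fingers; the grasp point (between the pads) lies 19 mm behind it (ctrl.pinch_z is the distance from the TCP to the grasp point, in m); x points along the fingers, y is the direction in which the jaws open and shut, and the axes are right-handed (so a half turn about x gives the same grasp; the last joint's range is limited). The gripper opens to 85 mm and grips with 20 to 120 N. Pads are 22 mm wide; open, the fingers measure 114 mm over their backs; the gripper's body (76 mm by 85 mm) begins 54 mm behind the grasp point. The pads swing forward as they close: fully open they stand 13 mm farther back than shut.
Start: joints at [-1.549, 0.158, 1.597, -0, 1.386, -0.21], TCP at [0.132, -0.56, 0.204] pointing down, gripper open.
Joint ranges: [-2.91, 2.91], [-0.94, 2.29], [0.18, 2.7], [-1.29, 4.43], [0.17, 2.64], [-3, 3]. Speed limits (rad/s): [2.57, 2.57, 3.14, 3.14, 3.14, 3.14].

## Interface

Orientations are given as a 3x3 rotation matrix whose columns are the frame's x, y, z axes.
In Python, from plant import observe, eyes, job, ctrl gives the robot as it stands.
- The arm moves only by the shell command python3 -m creep 'ROWS' [FORCE]. ROWS is a JSON object of lists of equal length, an entry for each row: "claw": the opening, from 0 (shut) to 1 (fully open); "linear": the shift along the tool's x, y, z in m, a list of three; "dr": the turn, a rotation vector about the tool's x, y, z in rad, a list of three. In form: {"claw": [claw, ...], "linear": [[tx, ty, tz], ...], "dr": [[ax, ay, az], ...]}. A call has 1 to 20 rows; each row is the pose to reach, as a shift and turn from the pose commanded when the call began, along the tool's axes at that moment; what a row does not reach only later rows make up. A row lasts 1/10 s, in which the tool goes at most 50 mm and 8.59 degrees, less where a joint would pass 70% of its speed; a pose out of reach is approached as far as the arm can. A call with a gripper value outside its range is refused whole. The fingers move at their own pace and stop on an object; FORCE is the grip in N (left out, the last holds). Time passes only in rows, so rows that repeat a pose let the fingers close. It gives the time, the measured TCP pose, the force and the opening at its end, in the units of the state.
- observe(): the state, without advancing time (a new reading comes with each control period).
- eyes.get_image(name): name is "scene" or "top" or "wrist"; returns the picture (420x560x3 uint8, red, green, blue); there is no depth.
- eyes.calibration(name): a dict with "fx", "fy", "cx", "cy" (pixels), "D" ([k1, k2, p1, p2, k3] as OpenCV has them; the pictures are not rectified), "R" (3x3) and "t" (3): a world point X has camera coordinates R X + t. Camera axes: x right, y down, z forward; pixel columns grow to the right and rows downward; lengths in m; the calibration is good to about 2 mm. A picture is of the moment at which its call begins: read the wrist's pose just before it. calibration takes no time and is no camera call; for the wrist camera it gives the pose at the moment of the call.
- job.hand_in(): hands the job in, once; it reports no verdict.
The state is a dict: "time": time; "joint_pos": joint angles; "qvel": joint speeds; "tau": joint torques, N m; "tool_pos": TCP position; "tool_rot": TCP orientation; "ft_force": force on the tool from outside, world axes, zero at the start; "wrist_torque": the same for the moment, N m; "gripper_width": finger opening in m.
Only numpy, scipy, OpenCV 4.12 (cv2) and the standard library are available. Lean on these libraries where they do the work, as an engineer would, in place of code of your own. Each camera call takes 0.05 s, during which the arm holds its last target.

## Working session

There is one attempt and no reset: what is moved stays moved. The work goes in short steps, Python scripts to look and compute and a shell command to move; the robot and the scene stay as the last step left them, time stands still between calls to the robot, and variables do not carry over. Pictures are saved under pics/ and viewed, and the job is handed in when it is done.

```bash
ls; mkdir -p pics; python3 - <<'E'
from plant import observe, eyes, job, ctrl
import cv2
s=observe();print({k:s[k] for k in('time','tool_pos','tool_rot','joint_pos')})
for n in('scene','top'):
    cv2.imwrite(f'pics/{n}0.png',eyes.get_image(n)[:,:,::-1]);print(eyes.calibration(n))
E
```

```text
pics
{'time': 0.0, 'tool_pos': array([ 0.13204529, -0.55897283,  0.20271653]), 'tool_rot': array([[-6.77177226e-05,  2.29702862e-01, -9.73260803e-01],
       [ 1.86370865e-03, -9.73259086e-01, -2.29702587e-01],
       [-9.99998261e-01, -1.82942951e-03, -3.62192322e-04]]), 'joint_pos': array([-1.54910607e+00,  1.59053918e-01,  1.59822758e+00, -2.77522668e-05,
        1.38617590e+00, -2.10077058e-01])}
{'fx': 505.14229902716744, 'fy': 505.14229902716744, 'cx': 287.59660041699425, 'cy': 212.37794128146513, 'D': array([-0.17043694,  0.        ,  0.        ,  0.        ,  0.        ]), 'R': array([[ 0.61083627,  0.7917015 ,  0.0093693 ],
       [ 0.61038875, -0.46334167, -0.6424485 ],
       [-0.50428625,  0.39814976, -0.76627159]]), 't': array([-0.3311235 , -0.25738614,  1.81016799])}
{'fx': 384.6818580783661, 'fy': 384.6818580783661, 'cx': 284.4409493618911, 'cy': 218.36089525187361, 'D': array([-0.04701532,  0.        ,  0.        ,  0.        ,  0.        ]), 'R': array([[ 0.01146921, -0.99992235, -0.00487452],
       [-0.9780409 , -0.01020345, -0.20816313],
       [ 0.20809723,  0.00715494, -0.97808198]]), 't': array([-0.01428172,  0.52522704,  0.93523809])}
```

View pics/scene0.png

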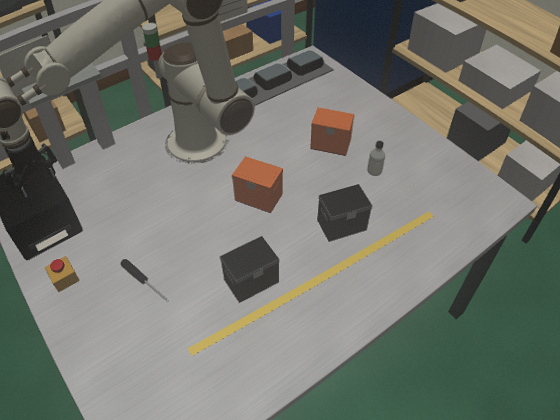

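View pics/top0.png

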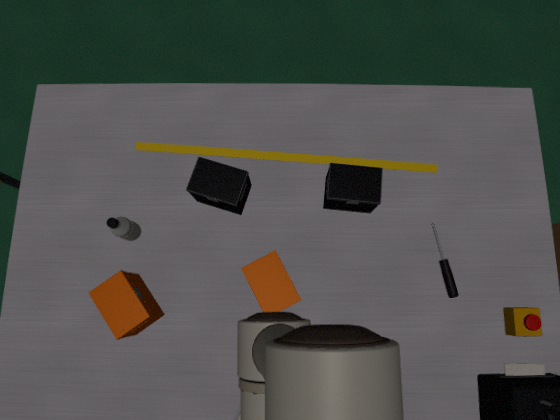

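Two black crates, in top view at about (219,186) and (353,188), fit the description. The two orange ones, at (270,283) and (126,304), are look-alikes to leave alone. I'll enlarge the crop to confirm this and measure.

```bash
cat > h.py <<'E'
import numpy as np, cv2
from plant import observe, eyes, job, ctrl
def ray(c,px):
    K=np.array([[c['fx'],0,c['cx']],[0,c['fy'],c['cy']],[0,0,1]])
    p=cv2.undistortPoints(np.array(px,float).reshape(-1,1,2),K,np.array(c['D'])).reshape(-1,2)
    d=np.c_[p,np.ones(len(p))]@c['R']; o=-c['R'].T@c['t']; return o,d
def plane(c,px,z):
    o,d=ray(c,px); return o+d*((z-o[2])/d[:,2])[:,None]
def proj(c,X):
    K=np.array([[c['fx'],0,c['cx']],[0,c['fy'],c['cy']],[0,0,1]])
    return cv2.projectPoints(np.array(X,float).reshape(-1,1,3),cv2.Rodrigues(c['R'])[0],c['t'],K,np.array(c['D']))[0].reshape(-1,2)
E
python3 - <<'E'
import cv2,numpy as np
from h import *
im=cv2.imread('pics/top0.png'); 
cr=cv2.resize(im[130:240,100:400],None,fx=2.6,fy=2.6,interpolation=cv2.INTER_CUBIC)
cv2.imwrite('pics/topcrop.png',np.clip(cr.astype(float)*2.5,0,255).astype(np.uint8))
im2=cv2.imread('pics/scene0.png');cr=cv2.resize(im2[170:310,200:400],None,fx=4,fy=4,interpolation=cv2.INTER_CUBIC)
cv2.imwrite('pics/scenecrop.png',np.clip(cr.astype(float)*2,0,255).astype(np.uint8))
c=eyes.calibration('top')
h=cv2.cvtColor(im,cv2.COLOR_BGR2HSV)
m=cv2.inRange(h,(20,120,80),(35,255,255)); m[200:]=0
ys,xs=np.nonzero(m); P=plane(c,np.c_[xs,ys],0)[:,:2]
v=cv2.fitLine(P.astype(np.float32),cv2.DIST_L2,0,.01,.01).ravel();print('line',v,np.arctan2(v[1],v[0]),P.min(0),P.max(0))
E
```

```text
line [ 0.06934207  0.9975929   0.7166033  -0.00653937] 1.5013986 [ 0.67465388 -0.43418037] [0.75708585 0.42251179]
```

View pics/topcrop.png

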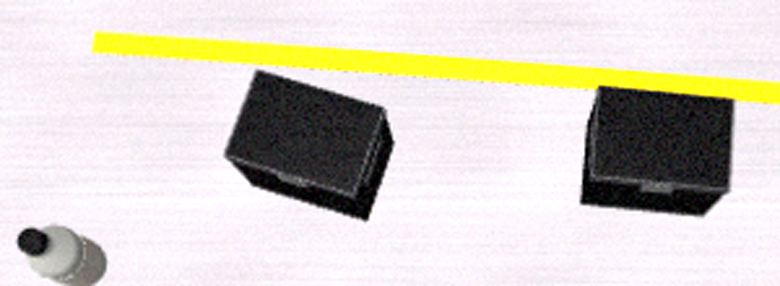

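View pics/scenecrop.png

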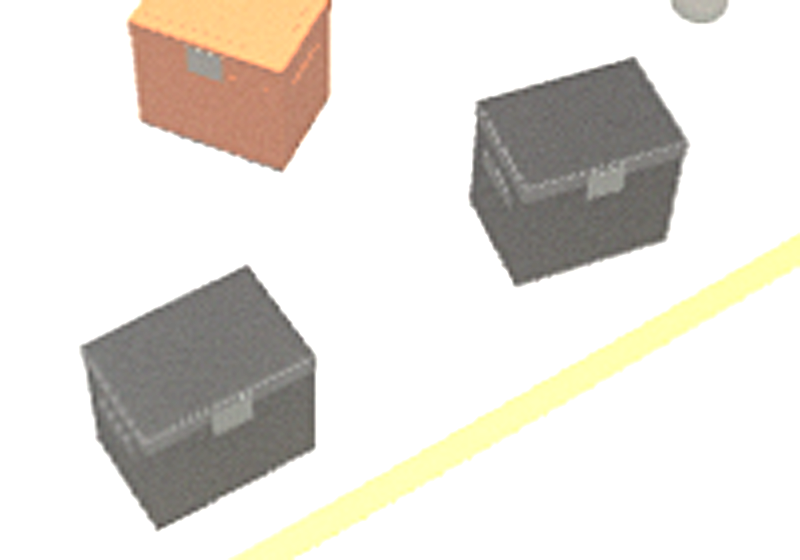

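```bash
python3 - <<'E'
from h import *
T=eyes.calibration('top');S=eyes.calibration('scene')
def f(a,s,o): return (np.array(a,float)+.5)/s-.5+np.array(o)
L=f([(257,71),(387,107),(358,194),(226,157)],2.6,(100,130)); R=f([(598,86),(734,98),(728,190),(590,180)],2.6,(100,130))
LS=f([(478,102),(633,60),(687,147),(525,186)],4,(200,170)); RS=f([(82,346),(248,267),(315,358),(148,438)],4,(200,170))
for n,c,q in(('L top',T,L),('R top',T,R),('L sc',S,LS),('R sc',S,RS)):
    P=plane(c,q,.12)[:,:2]; r=cv2.minAreaRect((P*1000).astype(np.float32))
    e=[np.linalg.norm(P[i]-P[(i+1)%4]) for i in range(4)]
    print(n,P.mean(0).round(4),np.round(e,3),r,P.round(3).tolist())
# others
im=cv2.imread('pics/top0.png');h=cv2.cvtColor(im,cv2.COLOR_BGR2HSV)
m=cv2.inRange(h,(3,150,60),(18,255,255))
for c in cv2.findContours(m,0,2)[0]:
    if cv2.contourArea(c)>300: 
        a=cv2.approxPolyDP(c,4,True).reshape(-1,2); print('orange',a.tolist(),plane(T,a,.12)[:,:2].round(3).tolist(),plane(T,a,.0)[:,:2].round(3).tolist())
print('bottle cap',plane(T,[(112,223)],.13), 'sd',plane(T,[(433,223),(455,296)],.01))
E
```

```text
L top [0.6055 0.1564] [0.131 0.089 0.131 0.089] ((605.3425903320312, 156.40386962890625), (131.320556640625, 89.47254180908203), 74.34851837158203) [[0.666, 0.207], [0.631, 0.081], [0.545, 0.105], [0.58, 0.232]]
R top [ 0.6027 -0.1799] [0.13  0.091 0.129 0.093] ((602.1021728515625, -180.12611389160156), (131.38198852539062, 93.2740478515625), 85.37579345703125) [[0.654, -0.12], [0.643, -0.249], [0.553, -0.24], [0.561, -0.111]]
L sc [0.61   0.1579] [0.126 0.092 0.126 0.085] ((611.4700317382812, 157.24508666992188), (126.54617309570312, 91.6613540649414), 72.54081726074219) [[0.549, 0.111], [0.587, 0.231], [0.674, 0.204], [0.631, 0.086]]
R sc [ 0.6072 -0.1802] [0.128 0.089 0.124 0.087] ((607.640380859375, -181.12762451171875), (127.98493194580078, 88.79944610595703), 84.06472778320312) [[0.557, -0.24], [0.57, -0.113], [0.658, -0.122], [0.643, -0.246]]
orange [[122, 271], [89, 292], [116, 338], [149, 317]] [[0.381, 0.373], [0.33, 0.448], [0.228, 0.373], [0.276, 0.3]] [[0.389, 0.425], [0.332, 0.509], [0.216, 0.425], [0.27, 0.342]]
orange [[275, 251], [241, 268], [264, 312], [279, 311], [300, 299]] [[0.433, 0.012], [0.392, 0.091], [0.292, 0.035], [0.294, 0.001], [0.322, -0.047]] [[0.448, 0.016], [0.401, 0.106], [0.288, 0.042], [0.291, 0.003], [0.322, -0.051]]
bottle cap [[0.49375592 0.40436239 0.13      ]] sd [[ 0.52634899 -0.40975041  0.01      ]
 [ 0.33268728 -0.45520453  0.01      ]]
```

```bash
cat >> h.py <<'E'
from scipy.spatial.transform import Rotation as Ro
def rel(pos,zang):
    s=observe();Rt=s['tool_rot'];x=np.array([0,0,-1.]);z=np.array([np.cos(zang),np.sin(zang),0]);y=np.cross(z,x)
    G=np.c_[x,y,z]
    print('t',s['time'],'at',s['tool_pos'].round(4),'F',s['ft_force'].round(1),'w',s['gripper_width'],'lin',(Rt.T@(np.array(pos)-s['tool_pos'])).round(4),'dr',Ro.from_matrix(Rt.T@G).as_rotvec().round(4))
E
python3 -c "
from h import *
rel([.694,-.188,.22],np.radians(175.1));rel([.694,-.188,.105],np.radians(175.1))"
```

```text
t 0.1 at [ 0.1321 -0.559   0.2028] F [ 0.3 -0.7  0.1] w 0.08533895562604424 lin [-0.0166 -0.232  -0.6322] dr [ 3.173e-01 -1.000e-04  1.800e-03]
t 0.1 at [ 0.1321 -0.559   0.2028] F [ 0.3 -0.7  0.1] w 0.08533895562604424 lin [ 0.0984 -0.2318 -0.6321] dr [ 3.173e-01 -1.000e-04  1.800e-03]
```

```bash
python3 -m creep '{"claw":[0.7,0.7,0.7,0.7,0.7,0.7,0.7,0.7,0.7,0.7,0.7,0.7,0.7,0.7,0.7,0.7,0.7,0.7,0.7,0.7],"linear":[[-0.04,-0.01,-0.03],[-0.05,-0.025,-0.07],[-0.05,-0.04,-0.11],[-0.05,-0.055,-0.15],[-0.05,-0.07,-0.19],[-0.05,-0.085,-0.23],[-0.05,-0.1,-0.27],[-0.05,-0.115,-0.31],[-0.05,-0.13,-0.35],[-0.05,-0.145,-0.39],[-0.05,-0.16,-0.43],[-0.05,-0.175,-0.47],[-0.05,-0.19,-0.51],[-0.05,-0.205,-0.55],[-0.04,-0.22,-0.59],[-0.03,-0.232,-0.632],[-0.01,-0.232,-0.632],[0.03,-0.232,-0.632],[0.03,-0.232,-0.632],[0.03,-0.232,-0.632]],"dr":[[0,0,0],[0.03,0,0],[0.06,0,0],[0.08,0,0],[0.1,0,0],[0.12,0,0],[0.14,0,0],[0.16,0,0],[0.18,0,0],[0.2,0,0],[0.22,0,0],[0.24,0,0],[0.26,0,0],[0.28,0,0],[0.3,0,0],[0.317,0,0.002],[0.317,0,0.002],[0.317,0,0.002],[0.317,0,0.002],[0.317,0,0.002]]}' 30
python3 - <<'E'
from h import *
rel([.694,-.188,.105],np.radians(175.1))
for n in('wrist','top'):cv2.imwrite(f'pics/{n}1.png',eyes.get_image(n)[:,:,::-1])
E
```

```text
time: 2.1
tool_pos: [0.693, -0.1884, 0.1728]
tool_rot: [[-0.003, -0.085, -0.996], [-0.001, -0.996, 0.085], [-1.0, 0.001, 0.003]]
ft_force: [-0.2, -0.6, 1.0]
gripper_width: 0.06
t 2.1 at [ 0.693  -0.1884  0.1728] F [-0.2 -0.6  1. ] w 0.05995423286112137 lin [ 0.0678 -0.0005 -0.0011] dr [ 0.0001  0.0025 -0.0009]
```

View pics/wrist1.png

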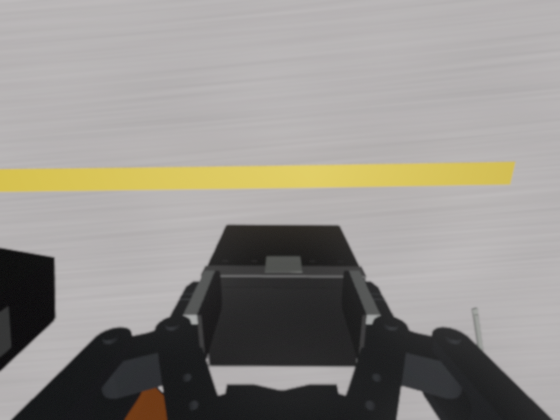

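View pics/top1.png

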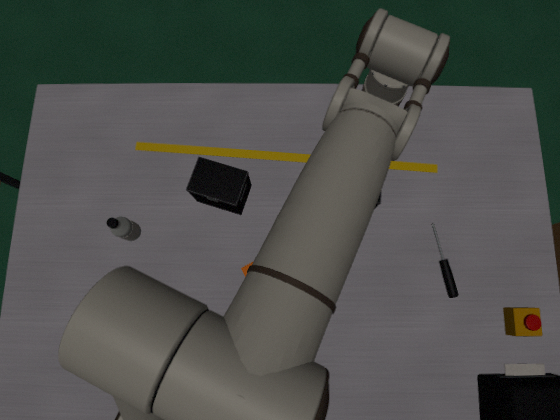

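The wrist view shows the right crate's lid centred between the fingers (columns 208–360, centre about 284). Its far lid edge is at row 272 and the line beyond it is at row 177. Next I lower the fingers and push.

```bash
python3 -m creep '{"claw":[0.7,0.7,0.7,0.7,0.7,0.7,0.7,0.7,0.7],"linear":[[0.03,0,-0.001],[0.067,0,-0.001],[0.067,0,-0.001],[0.067,0,0.01],[0.067,0,0.02],[0.067,0,0.03],[0.067,0,0.04],[0.067,0,0.05],[0.067,0,0.05]],"dr":[[0,0.001,0],[0,0.0025,0],[0,0.0025,0],[0,0.0025,0],[0,0.0025,0],[0,0.0025,0],[0,0.0025,0],[0,0.0025,0],[0,0.0025,0]]}'
python3 - <<'E'
from h import *
rel([.694,-.188,.105],np.radians(175.1))
for n in('wrist','scene'):cv2.imwrite(f'pics/{n}2.png',eyes.get_image(n)[:,:,::-1])
cv2.imwrite('pics/c2.png',np.hstack([cv2.imread('pics/wrist2.png'),cv2.imread('pics/scene2.png')])[:, :,:][::1])
a=cv2.imread('pics/c2.png');cv2.imwrite('pics/c2.png',cv2.resize(a,(800,300)))
E
```

```text
time: 3.1
tool_pos: [0.645, -0.1854, 0.1105]
tool_rot: [[0.006, -0.086, -0.996], [-0.004, -0.996, 0.086], [-1.0, 0.004, -0.007]]
ft_force: [-0.1, -0.2, -0.4]
gripper_width: 0.0599
t 3.1 at [ 0.645  -0.1854  0.1105] F [-0.1 -0.2 -0.4] w 0.05991063645801553 lin [ 0.0058 -0.0016 -0.049 ] dr [-0.0002 -0.0068 -0.0036]
```

View pics/c2.png

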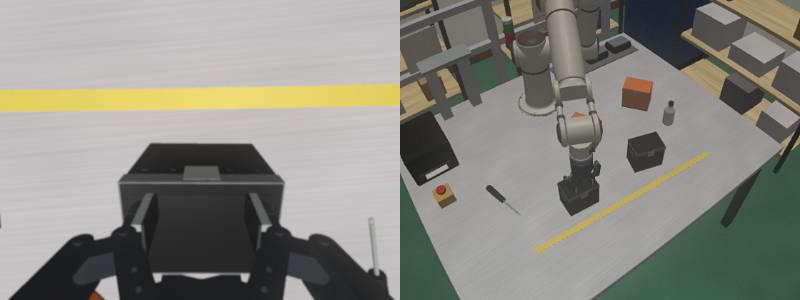

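```bash
python3 - <<'E'
from h import *
c=eyes.calibration('wrist');print(-c['R'].T@c['t'],c['R'][2]);s=observe();print(s['tool_pos'])
a=np.array([np.cos(.085),-np.sin(.085)])
for lab,X in(('tcp',s['tool_pos']),('tip up12',s['tool_pos']+[0,0,.012])):print(lab,proj(c,X))
im=cv2.imread('pics/wrist2.png')
print(plane(c,[(168,254),(397,254)],.12), plane(c,[(168,254),(397,254)],.11))
cv2.imwrite('pics/w2c.png',cv2.resize(np.clip(im[180:400,120:440]*2.5,0,255).astype(np.uint8),None,fx=2.4,fy=2.4))
E
```

```text
[ 0.72837821 -0.1907695   0.28141602] [-0.31906406  0.02313842 -0.94745065]
[ 0.64552912 -0.18526401  0.10948991]
tcp [[282.78944291 255.90340781]]
tip up12 [[282.97897773 265.33234374]]
[[ 0.6574066  -0.12235165  0.12      ]
 [ 0.64621426 -0.24895508  0.12      ]] [[ 0.65300978 -0.11811305  0.11      ]
 [ 0.64112406 -0.25255978  0.11      ]]
```

View pics/w2c.png

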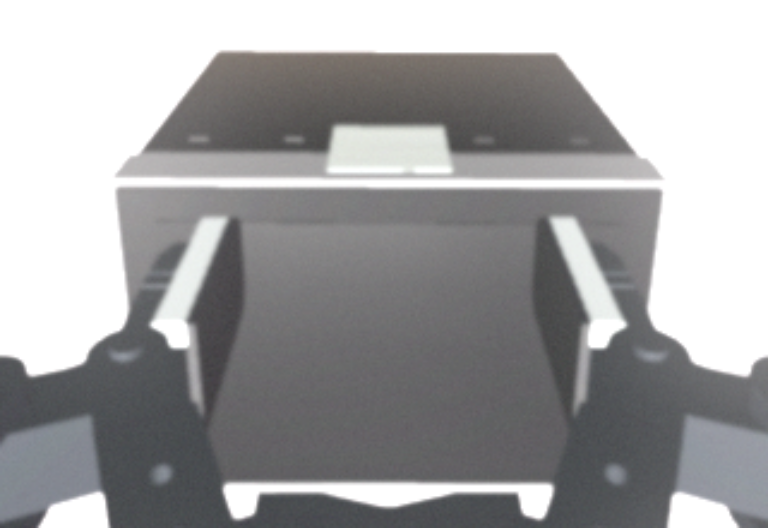

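The crop shows that the opened fingers (tips retracted) are just over the lid, with tips at about row 190 of the half-scale view and the lid edge at row 182. They are not behind the crate, and nothing has been touched. I'll lift, back off, go lower and push again.

```bash
python3 -m creep '{"claw":[0.7,0.4,0.4,0.4,0.4,0.4,0.4,0.4],"linear":[[-0.02,0,0],[-0.02,0,-0.03],[-0.02,0,-0.06],[-0.02,0,-0.06],[0.01,0,-0.06],[0.022,0,-0.06],[0.022,0,-0.06],[0.022,0,-0.06]],"dr":[[0,0,0],[0,-0.005,0],[0,-0.007,0],[0,-0.007,0],[0,-0.007,0],[0,-0.007,0],[0,-0.007,0],[0,-0.007,0]]}'
python3 - <<'E'
from h import *
rel([.694,-.188,.092],np.radians(175.1))
im=eyes.get_image('wrist')[:,:,::-1]
cv2.imwrite('pics/w3.png',cv2.resize(np.clip(im[140:400,120:440]*2.,0,255).astype(np.uint8),None,fx=2.,fy=2.))
E
```

```text
time: 4.0
tool_pos: [0.7038, -0.1897, 0.0855]
tool_rot: [[-0.004, -0.085, -0.996], [-0.002, -0.996, 0.085], [-1.0, 0.002, 0.004]]
ft_force: [-0.3, 0.1, -0.2]
gripper_width: 0.0342
t 4.0 at [ 0.7038 -0.1897  0.0855] F [-0.3  0.1 -0.2] w 0.034233688780911174 lin [-0.0065 -0.0009  0.0099] dr [ 0.0002  0.0041 -0.002 ]
```

View pics/w3.png

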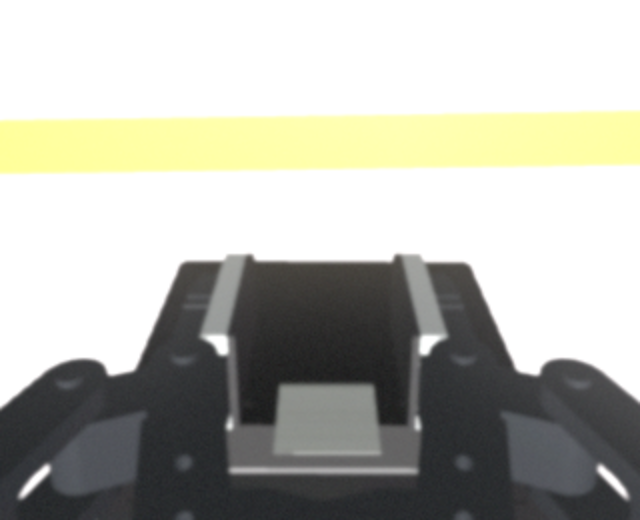

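The fingers are now in front of the far face. Next, the push.

```bash
python3 -m creep '{"claw":[0.4,0.4,0.4,0.4,0.4,0.4,0.4,0.4],"linear":[[-0.004,0,0.015],[-0.006,0,0.03],[-0.006,0,0.04],[-0.006,0,0.05],[-0.006,0,0.06],[-0.006,0,0.07],[-0.006,0,0.08],[-0.006,0,0.08]],"dr":[[0,0.004,0],[0,0.004,0],[0,0.004,0],[0,0.004,0],[0,0.004,0],[0,0.004,0],[0,0.004,0],[0,0.004,0]]}'
python3 - <<'E'
from h import *
rel([.694,-.188,.092],np.radians(175.1))
im=eyes.get_image('wrist')[:,:,::-1]
cv2.imwrite('pics/w4.png',cv2.resize(np.hstack([np.clip(im*2.,0,255).astype(np.uint8),eyes.get_image('scene')[:,:,::-1]]),(800,300)))
E
```

```text
time: 4.85
tool_pos: [0.6242, -0.1832, 0.093]
tool_rot: [[0.001, -0.085, -0.996], [-0.003, -0.996, 0.085], [-1.0, 0.003, -0.002]]
ft_force: [0.3, -0.2, -0.9]
gripper_width: 0.0341
t 4.85 at [ 0.6242 -0.1832  0.093 ] F [ 0.3 -0.2 -0.9] w 0.034062437980051874 lin [ 0.0011 -0.0011 -0.0699] dr [-0.     -0.0017 -0.0028]
```

View pics/w4.png

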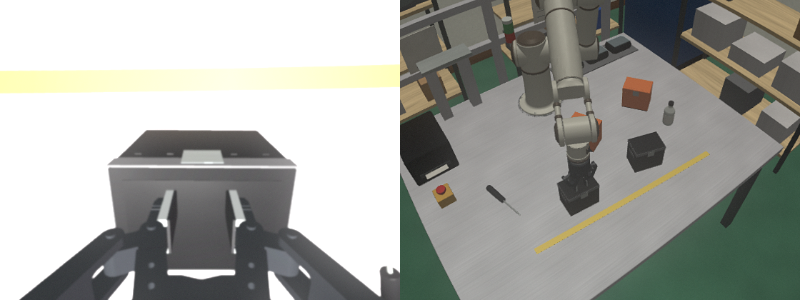

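```bash
python3 - <<'E'
from h import *
im=eyes.get_image('scene')[:,:,::-1]; c=eyes.calibration('wrist')
print(observe()['tool_pos'],observe()['ft_force'],plane(c,[(154,232),(413,232),(195,376)],.12))
cv2.imwrite('pics/s4.png',cv2.resize(np.clip(im[170:310,180:340]*2.,0,255).astype(np.uint8),None,fx=4.2,fy=4.2,interpolation=cv2.INTER_CUBIC))
E
```

```text
[ 0.62511425 -0.18323044  0.09235962] [ 0.27001805 -0.03101941 -0.32935382] [[ 0.65681829 -0.12321134  0.12      ]
 [ 0.64589193 -0.2480223   0.12      ]
 [ 0.567634   -0.12776256  0.12      ]]
```

View pics/s4.png

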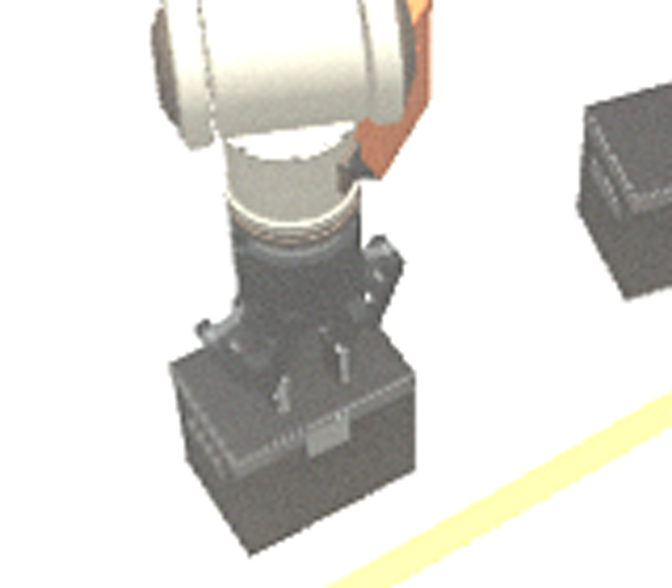

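```bash
python3 - <<'E'
from h import *
S=eyes.calibration('scene');c=eyes.calibration('wrist')
a=np.array([(247.4,268.1),(262.1,260.5)])
for z in(.09,.1,.12,.14):print(z,plane(S,a,z).round(4).tolist())
im=eyes.get_image('wrist')[:,:,::-1]
cv2.imwrite('pics/w5.png',cv2.resize(np.clip(im[210:400,140:420]*2.,0,255).astype(np.uint8),None,fx=2.8,fy=2.8,interpolation=cv2.INTER_CUBIC))
s=observe()
for d in(0,.005,.02,.03):
  print(d,proj(c,[s['tool_pos']+s['tool_rot']@[-d,yy,zz] for yy in(-.017,.017) for zz in (-.011,.011)]).round(1).tolist(), proj(S,[s['tool_pos']+s['tool_rot']@[-d,yy,-.011] for yy in(-.017,.017)]).round(1).tolist())
E
```

```text
0.09 [[0.6148, -0.1937, 0.09], [0.6186, -0.1477, 0.09]]
0.1 [[0.6206, -0.1971, 0.1], [0.6244, -0.1515, 0.1]]
0.12 [[0.6322, -0.2039, 0.12], [0.6359, -0.159, 0.12]]
0.14 [[0.6438, -0.2106, 0.14], [0.6474, -0.1666, 0.14]]
0 [[253.6, 238.8], [254.7, 272.3], [311.9, 238.7], [310.8, 272.2]] [[260.3, 268.3], [249.3, 274.0]]
0.005 [[252.9, 242.2], [254.0, 276.5], [312.7, 242.2], [311.5, 276.4]] [[260.2, 267.3], [249.3, 272.9]]
0.02 [[250.5, 253.8], [251.8, 290.3], [315.4, 253.7], [314.0, 290.3]] [[260.1, 264.1], [249.0, 269.8]]
0.03 [[248.7, 262.6], [250.1, 300.9], [317.5, 262.6], [316.0, 300.9]] [[259.9, 262.0], [248.8, 267.7]]
```

View pics/w5.png

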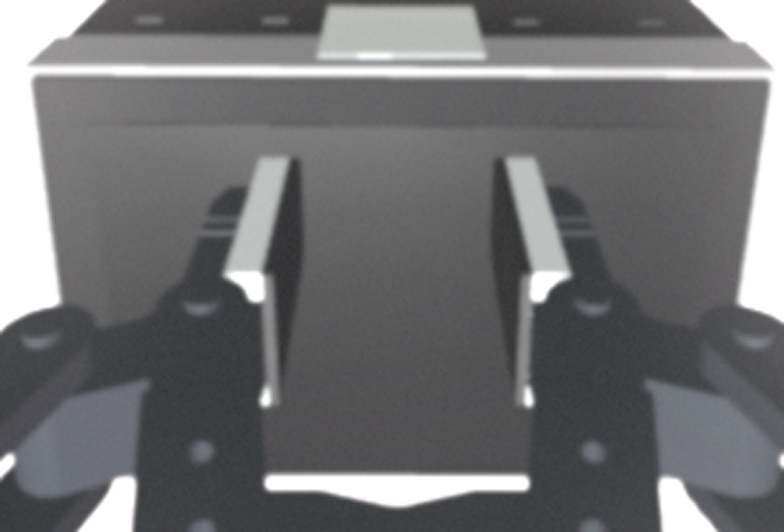

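The pad tips look about 30 mm above the reported TCP height, clear over the lid. I'll lift, shut the fingers and check them against the TCP in two views.

```bash
python3 -m creep '{"claw":[0.4,0.4,0,0,0,0,0,0],"linear":[[-0.03,0,0],[-0.05,0,0],[-0.05,0,-0.04],[-0.05,0,-0.08],[-0.05,0,-0.08],[-0.05,0,-0.08],[-0.05,0,-0.08],[-0.05,0,-0.08]],"dr":[[0,0,0],[0,-0.001,0],[0,-0.001,0],[0,-0.001,0],[0,-0.001,0],[0,-0.001,0],[0,-0.001,0],[0,-0.001,0]]}'
python3 - <<'E'
from h import *
s=observe();c=eyes.calibration('wrist');S=eyes.calibration('scene')
im=eyes.get_image('wrist')[:,:,::-1];im2=eyes.get_image('scene')[:,:,::-1]
print(ctrl.pinch_z if hasattr(ctrl,'pinch_z') else dir(ctrl))
A=[s['tool_pos']+s['tool_rot']@[-d,0,0] for d in(0,.01,.02,.03,.04)]
w=proj(c,A);q=proj(S,A);print(w.round(1).tolist(),q.round(1).tolist())
a=np.clip(im*2.,0,255).astype(np.uint8).copy();b=np.clip(im2*1.5,0,255).astype(np.uint8).copy()
a=cv2.resize(a[180:380,180:380],(560,560));b=cv2.resize(b[200:300,200:300],(560,560))
for p in w:
    cv2.circle(a,tuple(((p-180+.5)*2.8).astype(int).tolist()),4,(0,0,255),1)
for p in q:cv2.circle(b,tuple(((p-200+.5)*5.6).astype(int).tolist()),4,(0,0,255),1)
cv2.imwrite('pics/w6.png',cv2.resize(np.hstack([a,b]),(800,400)))
E
```

```text
time: 5.85
tool_pos: [0.7035, -0.1896, 0.142]
tool_rot: [[-0.001, -0.085, -0.996], [-0.002, -0.996, 0.085], [-1.0, 0.002, 0.001]]
ft_force: [-0.9, -0.8, 0.4]
gripper_width: -0.0001
0.0187
[[282.8, 255.9], [282.9, 263.8], [283.0, 272.5], [283.2, 282.3], [283.3, 293.3]] [[267.7, 279.2], [267.6, 277.0], [267.6, 274.9], [267.5, 272.7], [267.4, 270.4]]
```

View pics/w6.png

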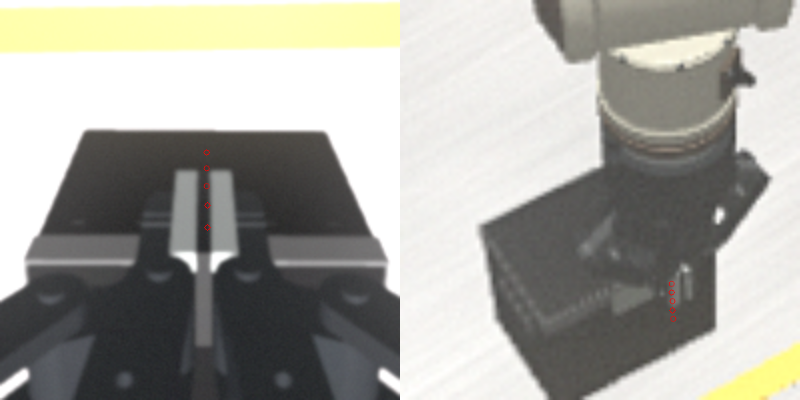

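```bash
python3 - <<'E'
from h import *
s=observe();c=eyes.calibration('wrist');S=eyes.calibration('scene')
print(s['joint_pos'])
im=eyes.get_image('wrist')[:,:,::-1];im2=eyes.get_image('scene')[:,:,::-1]
cv2.imwrite('pics/w7.png',cv2.resize(np.clip(im[230:330,220:350]*3.,0,255).astype(np.uint8),None,fx=6,fy=6,interpolation=cv2.INTER_NEAREST))
cv2.imwrite('pics/s7.png',cv2.resize(np.clip(im2[230:310,220:320]*2.5,0,255).astype(np.uint8),None,fx=7,fy=7,interpolation=cv2.INTER_NEAREST))
E
```

```text
[-0.42752055  0.59792195  1.15660516 -0.00231236  1.38681953  1.2291632 ]
```

View pics/w7.png

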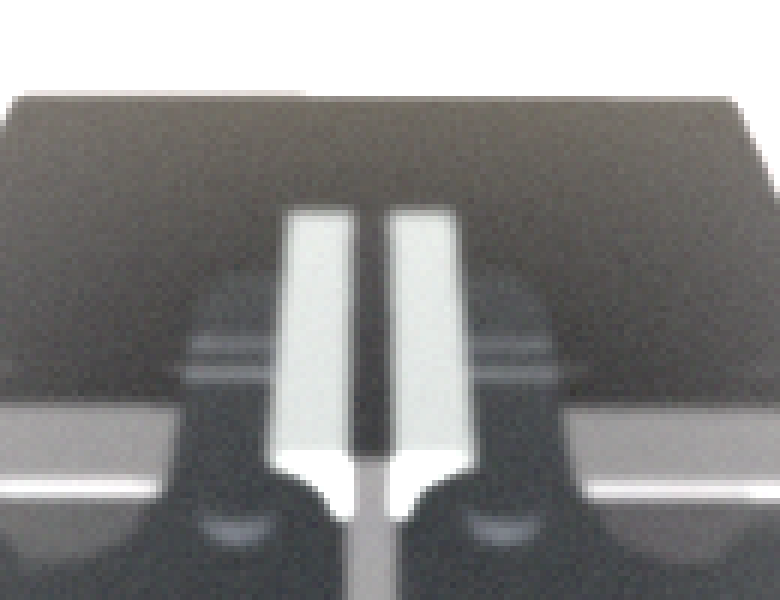

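View pics/s7.png

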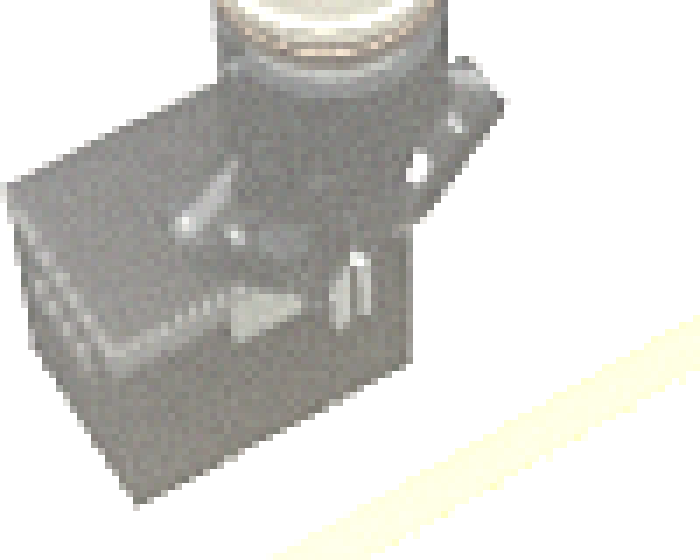

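```bash
python3 - <<'E'
from h import *
s=observe();c=eyes.calibration('wrist');S=eyes.calibration('scene')
def tri(pw,ps):
    o1,d1=ray(c,[pw]);o2,d2=ray(S,[ps]);d1=d1[0];d2=d2[0]
    k=np.linalg.lstsq(np.c_[d1,-d2],o2-o1,rcond=None)[0];P=o1+k[0]*d1;Q=o2+k[1]*d2
    print((P+Q)/2,np.linalg.norm(P-Q),'tool',s['tool_rot'].T@((P+Q)/2-s['tool_pos']))
tri((281.7,264.7),(270.4,276.0)); tri((281.7,306),(271,267.5))
E
```

```text
[ 0.71510649 -0.18971114  0.17265668] 0.0018125538443640962 tool [-0.03083371 -0.00079342 -0.01138798]
[ 0.72004089 -0.19004813  0.21529084] 0.00015751945728464397 tool [-0.07347114 -0.0007871  -0.01630564]
```

Triangulating from both cameras puts the shut fingertips 31 mm behind the reported TCP. I'll treat the true tip as reported z + 0.031. Back to 0.4 opening, with reported z at about 0.066 (tip about 0.098), then push.

```bash
python3 -m creep '{"claw":[0.4,0.4,0.4,0.4,0.4,0.4,0.4,0.4,0.4,0.4],"linear":[[0.03,0,0],[0.06,0,0],[0.076,0,0],[0.076,0,0.01],[0.076,0,0.02],[0.076,0,0.03],[0.076,0,0.04],[0.076,0,0.05],[0.076,0,0.06],[0.076,0,0.06]],"dr":[[0,0,0],[0,0,0],[0,0,0],[0,0,0],[0,0,0],[0,0,0],[0,0,0],[0,0,0],[0,0,0],[0,0,0]]}'
python3 - <<'E'
from h import *
rel([.694,-.188,.092],np.radians(175.1))
im=eyes.get_image('wrist')[:,:,::-1]
cv2.imwrite('pics/w8.png',cv2.resize(np.hstack([np.clip(im*2.,0,255).astype(np.uint8),eyes.get_image('scene')[:,:,::-1]]),(800,300)))
E
```

```text
time: 7.05
tool_pos: [0.6466, -0.1855, 0.0687]
tool_rot: [[0.006, -0.086, -0.996], [-0.004, -0.996, 0.086], [-1.0, 0.004, -0.007]]
ft_force: [5.1, 0.6, 4.1]
gripper_width: 0.0339
t 7.05 at [ 0.6466 -0.1855  0.0687] F [5.1 0.6 4.1] w 0.033906593197369654 lin [-0.023  -0.0015 -0.0476] dr [-0.0002 -0.0065 -0.0038]
```

View pics/w8.png

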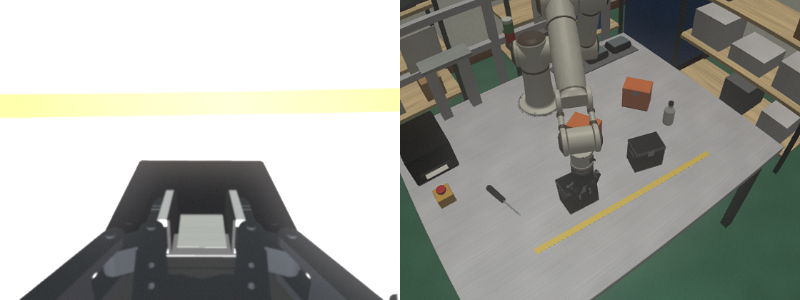

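Contact: about 5 N, and the crate is starting to tip. I'll continue.

```bash
python3 -m creep '{"claw":[0.4,0.4,0.4,0.4,0.4,0.4,0.4,0.4],"linear":[[0,0,0.01],[0,0,0.02],[0,0,0.03],[0,0,0.04],[0,0,0.05],[0,0,0.06],[0,0,0.068],[0,0,0.068]],"dr":[[0,-0.003,0],[0,-0.006,0],[0,-0.006,0],[0,-0.006,0],[0,-0.006,0],[0,-0.006,0],[0,-0.006,0],[0,-0.006,0]]}'
python3 - <<'E'
from h import *
rel([.694,-.188,.092],np.radians(175.1))
im=eyes.get_image('wrist')[:,:,::-1]
cv2.imwrite('pics/w9.png',cv2.resize(np.hstack([np.clip(im*2.,0,255).astype(np.uint8),eyes.get_image('scene')[:,:,::-1]]),(800,300)))
E
```

```text
time: 7.95
tool_pos: [0.5822, -0.1811, 0.0735]
tool_rot: [[0.006, -0.085, -0.996], [-0.007, -0.996, 0.085], [-1.0, 0.007, -0.007]]
ft_force: [-0.5, 0.2, 11.6]
gripper_width: 0.0342
t 7.95 at [ 0.5822 -0.1811  0.0735] F [-0.5  0.2 11.6] w 0.03424416543121171 lin [-0.0177 -0.0025 -0.1121] dr [ 0.0005 -0.0068 -0.0069]
```

View pics/w9.png

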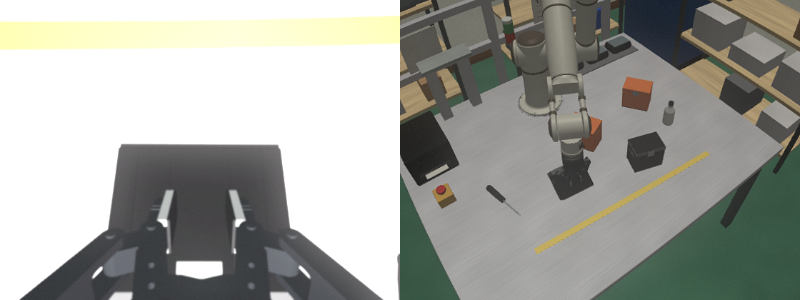

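```bash
python3 -m creep '{"claw":[0.4,0.4,0.4,0.4,0.4],"linear":[[-0.003,0,0.01],[-0.006,0,0.02],[-0.008,0,0.03],[-0.01,0,0.04],[-0.01,0,0.04]],"dr":[[0,-0.003,0],[0,-0.006,0],[0,-0.006,0],[0,-0.006,0],[0,-0.006,0]]}'
python3 - <<'E'
from h import *
rel([.694,-.188,.092],np.radians(175.1))
im=eyes.get_image('wrist')[:,:,::-1]
cv2.imwrite('pics/w10.png',cv2.resize(np.hstack([np.clip(im*2.,0,255).astype(np.uint8),eyes.get_image('scene')[:,:,::-1]]),(800,300)))
E
```

```text
time: 8.55
tool_pos: [0.5349, -0.175, 0.0751]
tool_rot: [[-0.015, -0.086, -0.996], [0.0, -0.996, 0.086], [-1.0, 0.001, 0.015]]
ft_force: [0.6, -0.1, -0.3]
gripper_width: 0.0342
t 8.55 at [ 0.5349 -0.175   0.0751] F [ 0.6 -0.1 -0.3] w 0.03421472715790253 lin [-0.0193 -0.0006 -0.1594] dr [-0.0002  0.015  -0.0013]
```

View pics/w10.png

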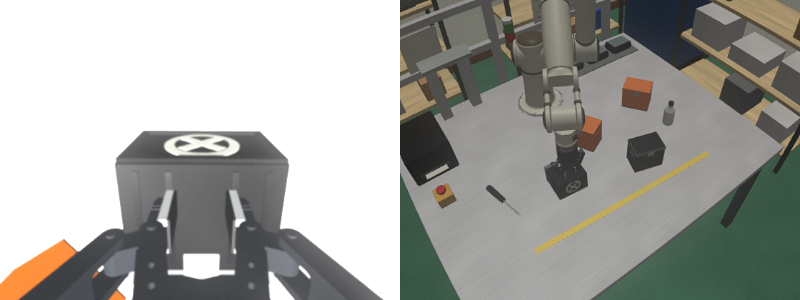

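The right crate fell and shows the stamp, a white ring with a cross at about (200,146) in the left half. Next, the left crate.

```bash
python3 -c "
from h import *
rel([.700,.132,.16],np.radians(164.4))"
```

```text
t 8.65 at [ 0.5362 -0.1754  0.0755] F [ 0.2 -0.2 -0. ] w 0.03409986848996021 lin [-0.087  -0.3201 -0.1358] dr [ 0.1867  0.0132 -0.0031]
```

```bash
python3 -m creep '{"claw":[0.4,0.4,0.4,0.4,0.4,0.4,0.4,0.4,0.4,0.4,0.4,0.4,0.4,0.4],"linear":[[-0.045,0,0],[-0.085,0,-0.01],[-0.087,-0.02,-0.05],[-0.087,-0.05,-0.09],[-0.087,-0.085,-0.12],[-0.087,-0.12,-0.136],[-0.087,-0.16,-0.136],[-0.087,-0.2,-0.136],[-0.087,-0.24,-0.136],[-0.087,-0.28,-0.136],[-0.087,-0.32,-0.136],[-0.087,-0.32,-0.136],[-0.087,-0.32,-0.136],[-0.087,-0.32,-0.136]],"dr":[[0,0.005,0],[0,0.01,0],[0.02,0.013,0],[0.04,0.013,-0.003],[0.06,0.013,-0.003],[0.08,0.013,-0.003],[0.1,0.013,-0.003],[0.12,0.013,-0.003],[0.14,0.013,-0.003],[0.165,0.013,-0.003],[0.187,0.013,-0.003],[0.187,0.013,-0.003],[0.187,0.013,-0.003],[0.187,0.013,-0.003]]}'
python3 - <<'E'
from h import *
rel([.700,.132,.066],np.radians(164.4))
im=eyes.get_image('wrist')[:,:,::-1]
cv2.imwrite('pics/w11.png',cv2.resize(np.hstack([np.clip(im*2.,0,255).astype(np.uint8),eyes.get_image('scene')[:,:,::-1]]),(800,300)))
E
```

```text
time: 10.05
tool_pos: [0.7005, 0.1309, 0.1599]
tool_rot: [[-0.0, -0.27, -0.963], [-0.001, -0.963, 0.27], [-1.0, 0.001, 0.0]]
ft_force: [0.9, -1.0, -0.7]
gripper_width: 0.0343
t 10.05 at [0.7005 0.1309 0.1599] F [ 0.9 -1.  -0.7] w 0.034265809549554556 lin [ 0.0939 -0.001   0.0008] dr [-0.0006  0.0002 -0.0008]
```

View pics/w11.png

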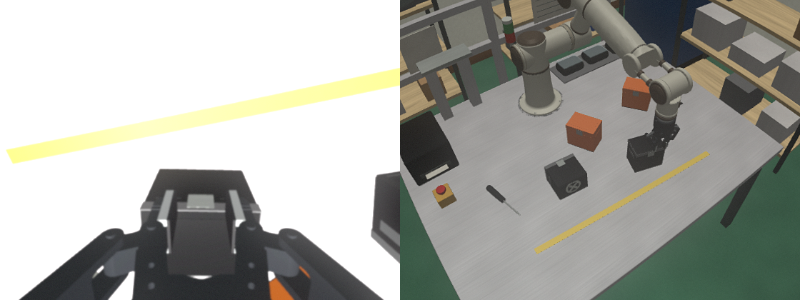

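```bash
python3 -m creep '{"claw":[0.4,0.4,0.4,0.4,0.4,0.4,0.4,0.4,0.4,0.4,0.4,0.4,0.4,0.4,0.4,0.4,0.4,0.4],"linear":[[0.04,0,0],[0.08,0,0],[0.092,0,0],[0.092,0,0.01],[0.092,0,0.02],[0.092,0,0.03],[0.092,0,0.04],[0.092,0,0.05],[0.092,0,0.06],[0.092,0,0.07],[0.092,0,0.08],[0.092,0,0.09],[0.092,0,0.1],[0.09,0,0.11],[0.086,0,0.12],[0.083,0,0.13],[0.08,0,0.14],[0.08,0,0.14]],"dr":[[0,0,0],[0,0,0],[0,0,0],[0,0,0],[0,0,0],[0,0,0],[0,0,0],[0,0,0],[0,0,0],[0,0,0],[0,0,0],[0,0,0],[0,0,0],[0,0,0],[0,0,0],[0,0,0],[0,0,0],[0,0,0]]}'
python3 - <<'E'
from h import *
rel([.700,.132,.066],np.radians(164.4))
im=eyes.get_image('wrist')[:,:,::-1]
cv2.imwrite('pics/w12.png',cv2.resize(np.hstack([np.clip(im*2.,0,255).astype(np.uint8),eyes.get_image('scene')[:,:,::-1]]),(800,300)))
E
```

```text
time: 11.95
tool_pos: [0.5643, 0.17, 0.0803]
tool_rot: [[-0.001, -0.268, -0.963], [-0.0, -0.963, 0.268], [-1.0, 0.0, 0.001]]
ft_force: [0.3, 0.5, 0.2]
gripper_width: 0.0341
t 11.95 at [0.5643 0.17   0.0803] F [0.3 0.5 0.2] w 0.03414816402733743 lin [ 0.0142  0.0002 -0.1409] dr [ 0.0007  0.0008 -0.0004]
```

View pics/w12.png

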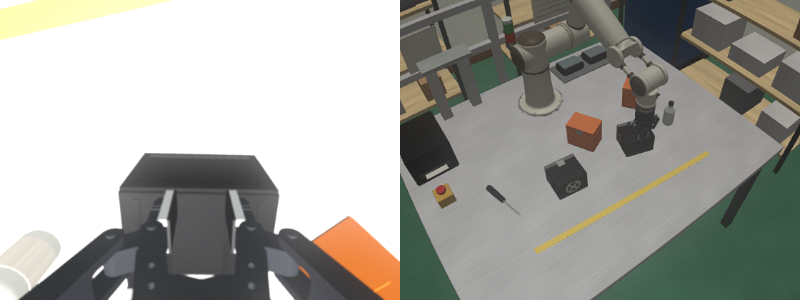

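The second crate lies on its near side with a bare underside (rows 155–190), so the right crate is the stamped one. I'll lift and go round to the robot side of the stamped crate.

```bash
python3 -m creep '{"claw":[0.4,0.4,0.4],"linear":[[-0.04,0,0],[-0.08,0,0],[-0.09,0,0]],"dr":[[0,0,0],[0,0,0],[0,0,0]]}'
python3 - <<'E'
from h import *
rel([.35,-.17,.165],np.radians(175.5))
im=eyes.get_image('top')[:,:,::-1]
cv2.imwrite('pics/t13.png',cv2.resize(np.clip(im[120:330,80:480]*2.,0,255).astype(np.uint8),(800,420)))
cv2.imwrite('pics/t13r.png',im)
E
```

```text
time: 12.35
tool_pos: [0.5689, 0.1697, 0.1755]
tool_rot: [[0.009, -0.269, -0.963], [0.0, -0.963, 0.269], [-1.0, -0.003, -0.008]]
ft_force: [0.8, -0.2, -0.2]
gripper_width: 0.034
t 12.35 at [0.5689 0.1697 0.1755] F [ 0.8 -0.2 -0.2] w 0.034016231608211066 lin [0.0084 0.3861 0.1195] dr [-0.1939 -0.0085  0.002 ]
```

View pics/t13.png

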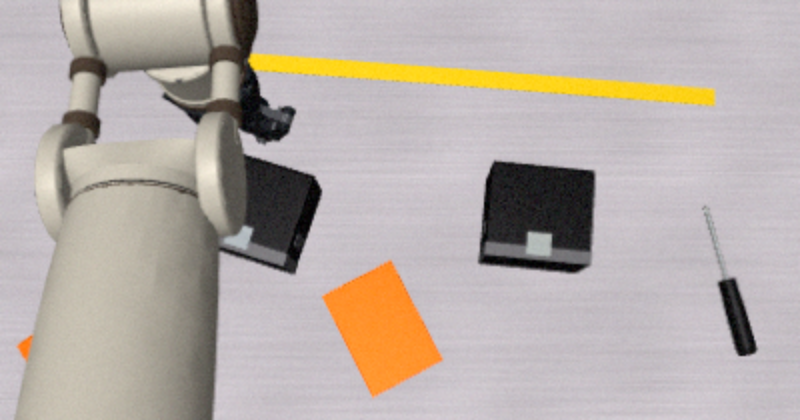

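```bash
python3 - <<'E'
from h import *
T=eyes.calibration('top')
q=(np.array([(493,161),(595,171),(592,263),(483,255)])+.5)/2-.5+[80,120]
P=plane(T,q,.09)[:,:2];print(P.round(4),P.mean(0),[np.linalg.norm(P[i]-P[i-1]).round(4) for i in range(4)])
im=cv2.imread('pics/t13r.png');cv2.imwrite('pics/t13c.png',cv2.resize(np.clip(im[190:265,310:385]*3.5,0,255).astype(np.uint8),None,fx=8,fy=8,interpolation=cv2.INTER_CUBIC))
E
```

```text
[[ 0.5655 -0.1131]
 [ 0.554  -0.2408]
 [ 0.4382 -0.2327]
 [ 0.4467 -0.0996]] [ 0.50107751 -0.1715541 ] [np.float64(0.1195), np.float64(0.1283), np.float64(0.1161), np.float64(0.1334)]
```

View pics/t13c.png

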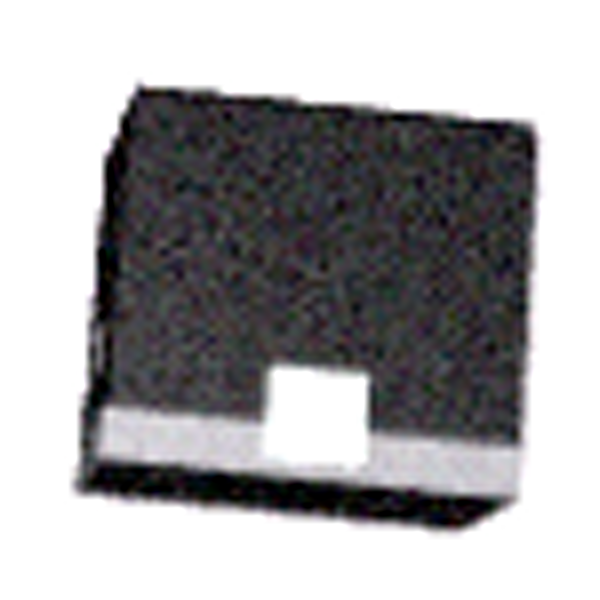

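```bash
python3 -c "
from h import *
rel([.385,-.162,.165],np.radians(175))"; python3 -m creep '{"claw":[0.4,0.4,0.4,0.7,0.7,0.7,0.7,0.7,0.7,0.7,0.7,0.7,0.7,0.7,0.7],"linear":[[0,0.03,0.005],[0,0.07,0.015],[0,0.11,0.025],[0.005,0.15,0.035],[0.008,0.19,0.045],[0.008,0.23,0.055],[0.008,0.27,0.065],[0.008,0.3,0.075],[0.008,0.34,0.08],[0.008,0.368,0.088],[0.008,0.368,0.088],[0.03,0.368,0.088],[0.07,0.368,0.088],[0.1,0.368,0.088],[0.1,0.368,0.088]],"dr":[[-0.02,0,0],[-0.04,-0.004,0],[-0.06,-0.008,0],[-0.08,-0.008,0],[-0.1,-0.008,0],[-0.12,-0.008,0],[-0.14,-0.008,0.002],[-0.16,-0.008,0.002],[-0.18,-0.008,0.002],[-0.185,-0.008,0.002],[-0.185,-0.008,0.002],[-0.185,-0.008,0.002],[-0.185,-0.008,0.002],[-0.185,-0.008,0.002],[-0.185,-0.008,0.002]]}'
python3 - <<'E'
from h import *
rel([.385,-.162,.0],np.radians(175))
im=eyes.get_image('wrist')[:,:,::-1]
cv2.imwrite('pics/w14.png',cv2.resize(np.hstack([np.clip(im*2.,0,255).astype(np.uint8),eyes.get_image('scene')[:,:,::-1]]),(800,300)))
E
```

```text
t 12.4 at [0.5688 0.1697 0.1752] F [0.  0.3 0.5] w 0.03405235231389756 lin [0.0085 0.3689 0.0878] dr [-0.1852 -0.0082  0.002 ]
time: 13.9
tool_pos: [0.3784, -0.1577, 0.0654]
tool_rot: [[-0.017, -0.087, -0.996], [0.007, -0.996, 0.087], [-1.0, -0.005, 0.017]]
ft_force: [-0.9, 1.2, 0.6]
gripper_width: 0.0597
t 13.9 at [ 0.3784 -0.1577  0.0654] F [-0.9  1.2  0.6] w 0.05974567279568912 lin [ 0.0653  0.0041 -0.0081] dr [0.0004 0.0172 0.005 ]
```

View pics/w14.png

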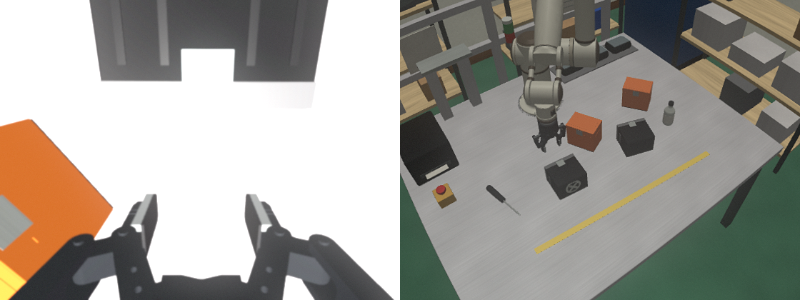

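```bash
python3 - <<'E'
from h import *
c=eyes.calibration('wrist')
im=eyes.get_image('wrist');cv2.imwrite('pics/w15.png',im[:,:,::-1])
E
```

```text
(no output)
```

View pics/w15.png

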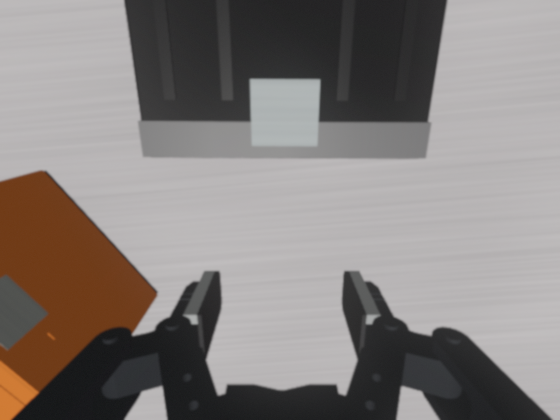

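```bash
python3 - <<'E'
from h import *
c=eyes.calibration('wrist');P=plane(c,[(142,157),(427,157)],.09);print(P,P.mean(0),np.linalg.norm(P[0]-P[1]))
s=observe();print(s['tool_rot'].T@(P.mean(0)-s['tool_pos']))
rel([.385,-.162,-.002],np.arctan2(*((lambda d:(-(-d[0]),-d[1]))(P[0]-P[1])))) if 0 else None
d=P[0]-P[1];print('x axis ang',np.degrees(np.arctan2(-d[0],d[1])))
E
```

```text
[[ 0.44958312 -0.10028193  0.09      ]
 [ 0.43777006 -0.23442756  0.09      ]] [ 0.44367659 -0.16735475  0.09      ] 0.13466476452158904
[-0.01920497  0.0006861  -0.06116286]
x axis ang -5.032569045305432
```

```bash
python3 -m creep '{"claw":[0.7,0.7,0.7,0.7,0.7,0.7,0.7,0.7],"linear":[[0.03,0,0.004],[0.064,0,0.004],[0.066,0,0.004],[0.066,0,-0.01],[0.066,0,-0.02],[0.066,0,-0.03],[0.066,0,-0.04],[0.066,0,-0.04]],"dr":[[0,0.008,0],[0,0.017,0.005],[0,0.017,0.005],[0,0.017,0.005],[0,0.017,0.005],[0,0.017,0.005],[0,0.017,0.005],[0,0.017,0.005]]}'
python3 - <<'E'
from h import *
rel([.385,-.162,-.002],np.radians(175))
cv2.imwrite('pics/w16.png',eyes.get_image('wrist')[:,:,::-1]);im=eyes.get_image('scene')[:,:,::-1]
cv2.imwrite('pics/s16.png',cv2.resize(np.clip(im[110:310,140:360]*1.5,0,255).astype(np.uint8),None,fx=3,fy=3))
E
```

```text
time: 14.85
tool_pos: [0.423, -0.1654, 0.0049]
tool_rot: [[0.01, -0.086, -0.996], [-0.008, -0.996, 0.086], [-1.0, 0.008, -0.011]]
ft_force: [0.5, 0.2, 0.3]
gripper_width: 0.0596
t 14.85 at [ 0.423  -0.1654  0.0049] F [0.5 0.2 0.3] w 0.0595929649462273 lin [ 0.0065 -0.0002  0.0383] dr [ 0.0009 -0.0109 -0.0076]
```

View pics/w16.png

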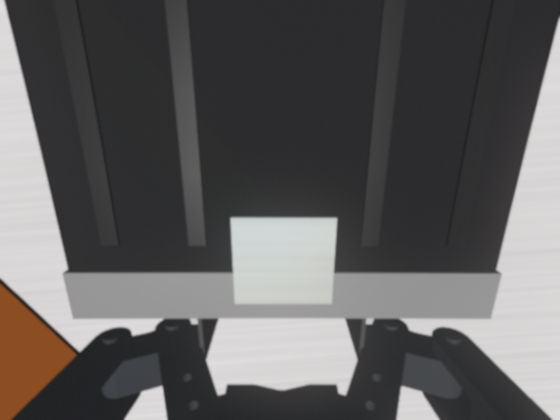

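View pics/s16.png

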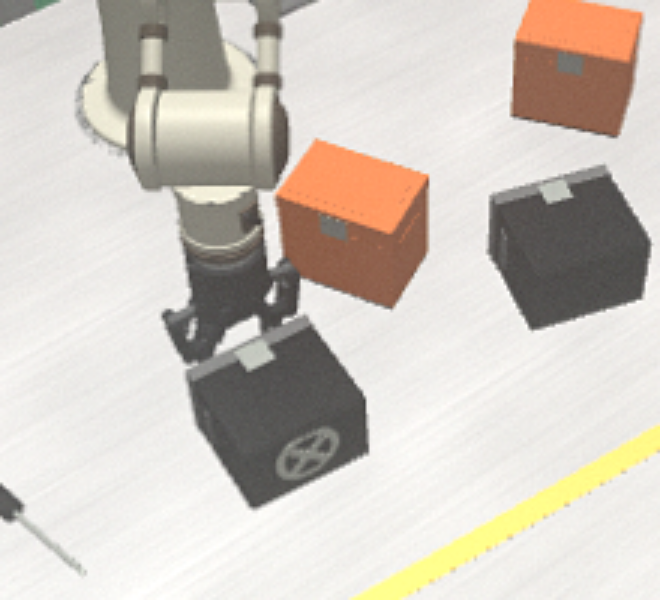

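```bash
python3 -m creep '{"claw":[0.7,0.7,0.7,0.7,0.7,0.7,0.7,0.7,0.7,0.7,0.7,0.7,0.7,0.7,0.7,0.7],"linear":[[0.005,0,-0.002],[0.008,0,-0.01],[0.008,0,-0.02],[0.008,0,-0.03],[0.008,0,-0.04],[0.008,0,-0.05],[0.008,0,-0.06],[0.008,0,-0.07],[0.008,0,-0.08],[0.008,0,-0.09],[0.008,0,-0.1],[0.008,0,-0.11],[0.008,0,-0.12],[0.008,0,-0.13],[0.008,0,-0.14],[0.008,0,-0.14]],"dr":[[0,-0.011,-0.007],[0,-0.011,-0.007],[0,-0.011,-0.007],[0,-0.011,-0.007],[0,-0.011,-0.007],[0,-0.011,-0.007],[0,-0.011,-0.007],[0,-0.011,-0.007],[0,-0.011,-0.007],[0,-0.011,-0.007],[0,-0.011,-0.007],[0,-0.011,-0.007],[0,-0.011,-0.007],[0,-0.011,-0.007],[0,-0.011,-0.007],[0,-0.011,-0.007]]}'
python3 - <<'E'
from h import *
rel([.385,-.162,-.002],np.radians(175))
cv2.imwrite('pics/w17.png',eyes.get_image('wrist')[:,:,::-1]);im=eyes.get_image('scene')[:,:,::-1]
cv2.imwrite('pics/s17.png',cv2.resize(np.clip(im[110:310,140:360]*1.5,0,255).astype(np.uint8),None,fx=3,fy=3))
E
```

```text
time: 16.55
tool_pos: [0.5625, -0.1774, -0.0025]
tool_rot: [[0.0, -0.087, -0.996], [-0.0, -0.996, 0.087], [-1.0, 0.0, -0.0]]
ft_force: [-2.0, -0.5, -0.6]
gripper_width: 0.0595
t 16.55 at [ 0.5625 -0.1774 -0.0025] F [-2.  -0.5 -0.6] w 0.059529363985870894 lin [-5.000e-04  1.000e-04  1.782e-01] dr [ 0.0004 -0.0001 -0.0001]
```

View pics/w17.png

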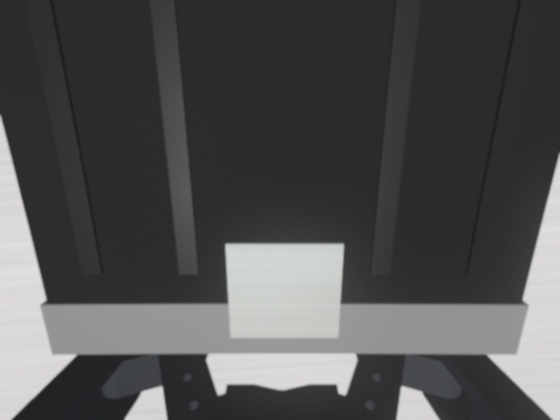

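View pics/s17.png

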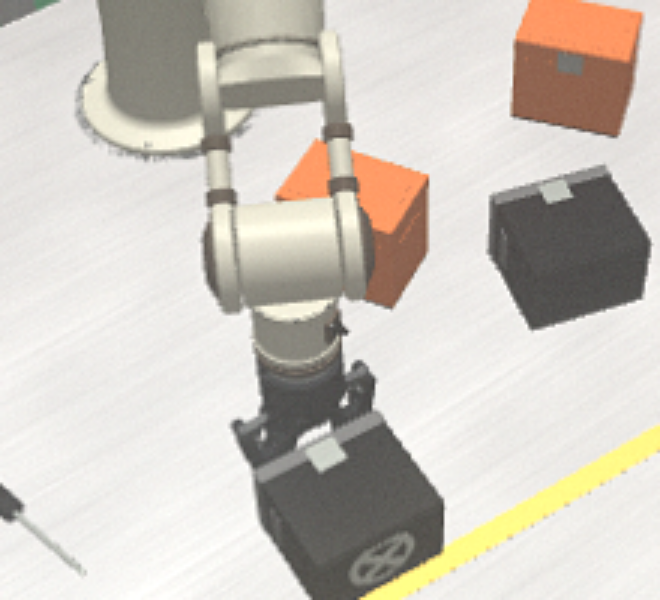

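```bash
python3 - <<'E'
from h import *
c=eyes.calibration('wrist');P=plane(c,[(52,354),(518,353)],.09);print(P,P.mean(0),np.linalg.norm(P[0]-P[1]))
S=eyes.calibration('scene')
q=np.array([(254,473),(377,411),(443,502),(313,600)])/3-.33+[140,110]
Q=plane(S,q,.09);print(Q.round(4),Q[:3])
print('ctr',(Q[0]+Q[2])/2)
# near lid edge proj check
E
```

```text
[[ 0.58041941 -0.1084307   0.09      ]
 [ 0.56846432 -0.24817296  0.09      ]] [ 0.57444187 -0.17830183  0.09      ] 0.14025270651713725
[[ 0.5753 -0.242   0.09  ]
 [ 0.5864 -0.1133  0.09  ]
 [ 0.7022 -0.1255  0.09  ]
 [ 0.7137 -0.2732  0.09  ]] [[ 0.57531245 -0.24201446  0.09      ]
 [ 0.58635449 -0.11325891  0.09      ]
 [ 0.70220127 -0.12547625  0.09      ]]
ctr [ 0.63875686 -0.18374535  0.09      ]
```

```bash
python3 -m creep '{"claw":[0.7,0.7,0.7,0.7,0.7,0.7,0.7,0.7,0.7,0.7,0.7],"linear":[[0,0,-0.01],[0,0,-0.02],[0,0,-0.03],[0,0,-0.04],[0,0,-0.05],[0,0,-0.058],[0,0,-0.058],[-0.01,0,-0.01],[-0.02,0,0.04],[-0.04,0,0.08],[-0.06,0,0.12]],"dr":[[0,0,0],[0,0,0],[0,0,0],[0,0,0],[0,0,0],[0,0,0],[0,0,0],[0,0,0],[0,0,0],[0,0,0],[0,0,0]]}'
python3 - <<'E'
from h import *
rel([.385,-.162,-.002],np.radians(175))
cv2.imwrite('pics/w18.png',eyes.get_image('wrist')[:,:,::-1]);im=eyes.get_image('scene')[:,:,::-1];cv2.imwrite('pics/s18r.png',im)
t=eyes.get_image('top')[:,:,::-1];cv2.imwrite('pics/t18r.png',t)
cv2.imwrite('pics/s18.png',cv2.resize(np.clip(im[190:340,180:380]*1.5,0,255).astype(np.uint8),None,fx=4,fy=4,interpolation=cv2.INTER_CUBIC))
cv2.imwrite('pics/t18.png',cv2.resize(np.clip(t[120:270,260:460]*2.,0,255).astype(np.uint8),None,fx=4,fy=4,interpolation=cv2.INTER_CUBIC))
E
```

```text
time: 17.75
tool_pos: [0.4399, -0.1663, 0.0578]
tool_rot: [[-0.001, -0.087, -0.996], [0.0, -0.996, 0.087], [-1.0, -0.0, 0.001]]
ft_force: [0.3, -1.0, 1.1]
gripper_width: 0.0597
t 17.75 at [ 0.4399 -0.1663  0.0578] F [ 0.3 -1.   1.1] w 0.05968991160223655 lin [0.0599 0.0005 0.055 ] dr [0.0001 0.0012 0.0003]
```

View pics/s18.png

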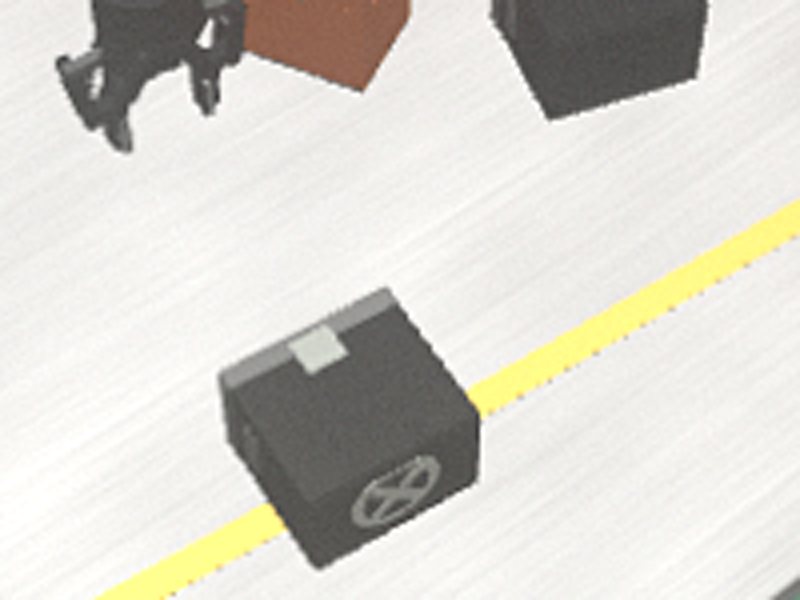

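View pics/t18.png

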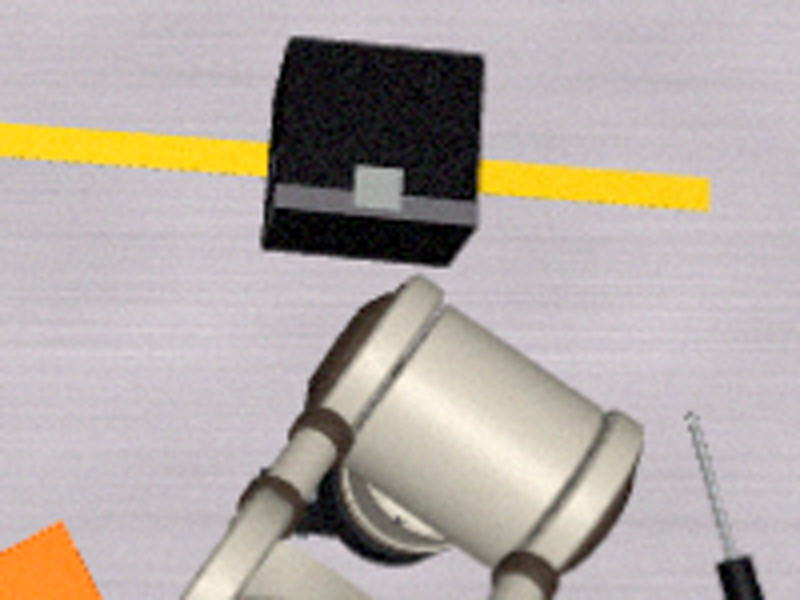

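```bash
python3 - <<'E'
from h import *
T=eyes.calibration('top');S=eyes.calibration('scene')
f=lambda a,o:(np.array(a,float)+.5)/4-.5+o
t=lambda a,z:plane(T,f(a,[260,120]),z)[:,:2]
s=lambda a,z:plane(S,f(a,[180,190]),z)[:,:2]
lx=lambda y:.7166+(y+.0065)*.0695
A=t([(290,38),(484,56),(477,222),(273,208)],.09);B=t([(262,248),(450,266)],0)
C=s([(220,377),(387,288),(480,412),(320,500)],.09);D=s([(318,569),(478,483)],0)
for n,P in zip('ABCD',(A,B,C,D)):print(n,P.round(4).tolist(),P.mean(0).round(4),'off line',(P[:,0]-lx(P[:,1])).mean().round(4))
# line in scene
im=cv2.imread('pics/s18r.png');h=cv2.cvtColor(im,cv2.COLOR_BGR2HSV);m=cv2.inRange(h,(20,80,80),(35,255,255));ys,xs=np.nonzero(m)
P=plane(S,np.c_[xs,ys],0)[:,:2];P=P[(P[:,0]>.6)&(P[:,0]<.8)];print('scene line',cv2.fitLine(P.astype(np.float32),2,0,.01,.01).ravel())
E
```

```text
A [[0.7582, -0.1309], [0.7472, -0.2577], [0.6331, -0.2482], [0.641, -0.1181]] [ 0.6949 -0.1887] off line -0.0091
B [[0.6427, -0.12], [0.6311, -0.2504]] [ 0.6369 -0.1852] off line -0.0673
C [[0.6354, -0.2491], [0.645, -0.119], [0.7597, -0.1295], [0.7491, -0.2499]] [ 0.6973 -0.1869] off line -0.0068
D [[0.749, -0.2554], [0.7624, -0.1301]] [ 0.7557 -0.1927] off line 0.052
scene line [0.01786133 0.9998405  0.71452403 0.08170497]
```

Both views put the crate's middle about 8 mm short of the line's centre. One more small push.

```bash
python3 -m creep '{"claw":[0.7,0.7,0.7,0.7,0.7,0.7,0.7,0.7,0.7,0.7,0.7,0.7,0.7],"linear":[[0.04,0,-0.02],[0.06,0,-0.06],[0.06,0,-0.1],[0.06,0,-0.13],[0.06,0,-0.15],[0.06,0,-0.165],[0.06,0,-0.175],[0.06,0,-0.181],[0.06,0,-0.186],[0.06,0,-0.186],[0.05,0,-0.13],[0.04,0,-0.08],[0.0,0,-0.03]],"dr":[[0,0,0],[0,0,0],[0,0,0],[0,0,0],[0,0,0],[0,0,0],[0,0,0],[0,0,0],[0,0,0],[0,0,0],[0,0,0],[0,0,0],[0,0,0]]}'
python3 - <<'E'
from h import *
im=eyes.get_image('scene')[:,:,::-1];t=eyes.get_image('top')[:,:,::-1]
cv2.imwrite('pics/s19r.png',im);cv2.imwrite('pics/t19r.png',t)
cv2.imwrite('pics/s19.png',cv2.resize(np.clip(im[190:340,180:380]*1.5,0,255).astype(np.uint8),None,fx=4,fy=4,interpolation=cv2.INTER_CUBIC))
cv2.imwrite('pics/t19.png',cv2.resize(np.clip(t[120:270,260:460]*2.,0,255).astype(np.uint8),None,fx=4,fy=4,interpolation=cv2.INTER_CUBIC))
E
```

```text
time: 19.2
tool_pos: [0.4842, -0.1689, 0.0424]
tool_rot: [[-0.007, -0.087, -0.996], [0.004, -0.996, 0.087], [-1.0, -0.003, 0.007]]
ft_force: [0.1, 0.2, 1.1]
gripper_width: 0.0596
```

View pics/s19.png

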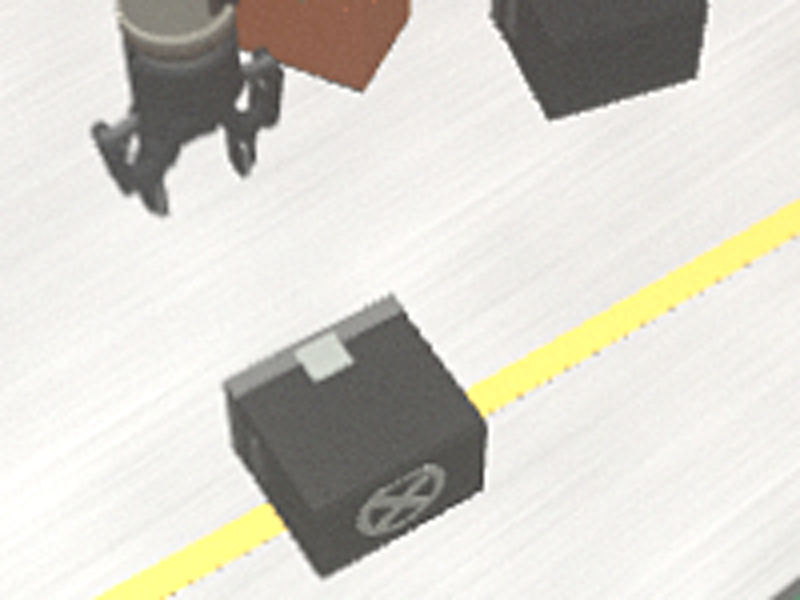

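View pics/t19.png

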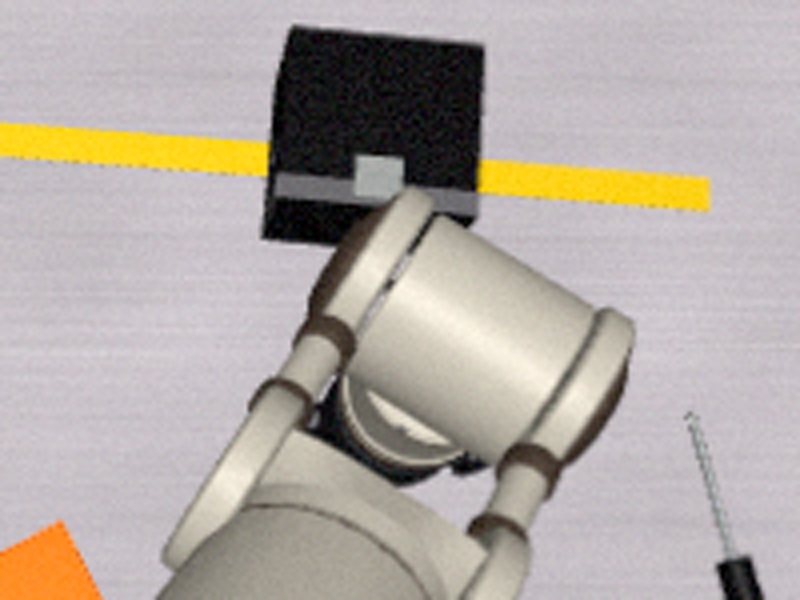

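```bash
python3 - <<'E'
from h import *
T=eyes.calibration('top');S=eyes.calibration('scene')
f=lambda a,o:(np.array(a,float)+.5)/4-.5+o
t=lambda a,z:plane(T,f(a,[260,120]),z)[:,:2]
s=lambda a,z:plane(S,f(a,[180,190]),z)[:,:2]
lx=lambda y:.7166+(y+.0065)*.0695
A=t([(290,26),(484,44)],.09);B=t([(262,239.5)],0)
C=s([(225,385),(393,294),(487,421),(326,508)],.09);D=s([(324,577),(484,490)],0)
for n,P,o in zip('ABCD',(A,B,C,D),(-.06,.06,0,-.06)):print(n,P.round(4).tolist(),'off line',(P[:,0]-lx(P[:,1])+o).round(4))
s=observe();print(s['time'],s['qvel'].round(3))
c=eyes.get_image('top')[:,:,::-1];cv2.imwrite('pics/t20.png',c)
E
```

```text
A [[0.7667, -0.131], [0.7556, -0.2581]] off line [-0.0013 -0.0035]
B [[0.6488, -0.1201]] off line [0.0001]
C [[0.6425, -0.2499], [0.6514, -0.1187], [0.7677, -0.1301], [0.756, -0.2502]] off line [-0.0572 -0.0574  0.0597  0.0563]
D [[0.7561, -0.2556], [0.7692, -0.1303]] off line [-0.0031  0.0012]
19.3 [ 0.019  0.113 -0.113  0.015 -0.069  0.024]
```

View pics/t20.png

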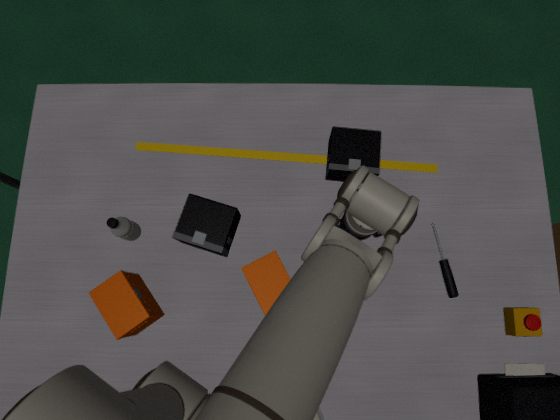

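The crate is centred within about 2 mm. The plain crate lies at (207,225), short of the line, and the bottle, screwdriver and orange crates haven't moved. I'll settle the arm clear and hand in.

```bash
python3 -m creep '{"claw":[0.7,0.7,0.7,0.7,0.7],"linear":[[-0.03,0,0],[-0.06,0,0],[-0.06,0,0],[-0.06,0,0],[-0.06,0,0]],"dr":[[0,0,0],[0,0,0],[0,0,0],[0,0,0],[0,0,0]]}'
python3 -c "
from plant import *
print(observe()['qvel'].round(3),job.hand_in())"
```

```text
time: 19.85
tool_pos: [0.4882, -0.1704, 0.1036]
tool_rot: [[-0.003, -0.087, -0.996], [0.002, -0.996, 0.087], [-1.0, -0.002, 0.004]]
ft_force: [-0.0, -0.6, -1.1]
gripper_width: 0.0595
the job is handed in; nothing more can be done
[-0.001  0.002  0.016  0.002  0.005 -0.   ] None
```

I tipped both crates over towards the robot; the right-hand one is stamped. I pushed it, still on its side, until the yellow line ran beneath its middle, and handed the job in at 19.85 s.

- **Stamped crate:** most readings from the top and scene cameras put its middle within about 2 mm of the line's centre. Single corners read up to 3.5 mm short.
- **Other objects:** the plain crate has a bare underside and lies well short of the line. In the last pictures the bottle, screwdriver and orange crates look unmoved.
- **Forces:** the highest I read was about 12 N, sampled at the end of each move. At hand-in the gripper was clear of everything.
- **Disagreement:** the reported TCP was about 31 mm lower than the fingertips seen in the cameras. My first two tipping pushes therefore passed above the first crate's lid without touching it. After that I used the camera-measured tip height.
- **Wrist camera:** close up, its scale read up to 8% too large, so I used the top and scene cameras for the final placing.

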